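# Stop the bench scale from rocking

## Task

The plate under the bench scale rocks at one of its four corners. Press down on the corners one after another with a fingertip until you find the one that gives, then press the steel shim tongue beside that corner down flat and take your hand away. Leave the other three tongues standing up, and do not pick up or shift the scale or the things around it.

Things in the scene. Friction and masses are not known exactly. Their poses are not given: they have to be found in the camera images.
- base: Dark grey fixed stand base of the bench scale, 200 x 266 x 12 mm, screwed to the desk; origin at the centre of its underside on the desk, x along its 200 mm side, y along its 266 mm side, z up. Above it, on a springy central pivot, lies an aluminium top plate 180 (x) x 160 (y) x 8 mm, its top 34 mm above the desk; a scale stands on the middle of the plate and leaves the plate's four corners bare.
- corner_1 (a point): Point on the top face of the plate at its near-left (-x, +y) corner as seen in the base's frame, 72 mm in x and 62 mm in y from the plate's centre (18 mm in from both edges): the place to press. The corner that rocks gives about 4 mm under 4 to 5 N and springs back; a corner that bears gives less than 1 mm. All four look alike.
- corner_2 (a point): Point on the top face of the plate at its far-left (+x, +y) corner as seen in the base's frame, 72 mm in x and 62 mm in y from the plate's centre (18 mm in from both edges): the place to press. The corner that rocks gives about 4 mm under 4 to 5 N and springs back; a corner that bears gives less than 1 mm. All four look alike.
- corner_3 (a point): Point on the top face of the plate at its far-right (+x, -y) corner as seen in the base's frame, 72 mm in x and 62 mm in y from the plate's centre (18 mm in from both edges): the place to press. The corner that rocks gives about 4 mm under 4 to 5 N and springs back; a corner that bears gives less than 1 mm. All four look alike.
- corner_4 (a point): Point on the top face of the plate at its near-right (-x, -y) corner as seen in the base's frame, 72 mm in x and 62 mm in y from the plate's centre (18 mm in from both edges): the place to press. The corner that rocks gives about 4 mm under 4 to 5 N and springs back; a corner that bears gives less than 1 mm. All four look alike.
- tab_1 (a point): Press point on the upper face of corner_1's steel shim tongue, 42 mm from its hinge. Tongue 26 mm wide, 3 mm thick; hinged 14 mm above the desk, 6 mm inside the plate's +y edge, reaching 52 mm towards base +y. It starts sloping up about 34 degrees: this point is then 39 mm above the desk, 28 mm outside the edge. Flat, its upper face is 15.5 mm above the desk.
- tab_2 (a point): Press point on the upper face of corner_2's steel shim tongue, 42 mm from its hinge. Tongue 26 mm wide, 3 mm thick; hinged 14 mm above the desk, 6 mm inside the plate's +y edge, reaching 52 mm towards base +y. It starts sloping up about 34 degrees: this point is then 39 mm above the desk, 28 mm outside the edge. Flat, its upper face is 15.5 mm above the desk.
- tab_3 (a point): Press point on the upper face of corner_3's steel shim tongue, 42 mm from its hinge. Tongue 26 mm wide, 3 mm thick; hinged 14 mm above the desk, 6 mm inside the plate's -y edge, reaching 52 mm towards base -y. It starts sloping up about 34 degrees: this point is then 39 mm above the desk, 28 mm outside the edge. Flat, its upper face is 15.5 mm above the desk.
- tab_4 (a point): Press point on the upper face of corner_4's steel shim tongue, 42 mm from its hinge. Tongue 26 mm wide, 3 mm thick; hinged 14 mm above the desk, 6 mm inside the plate's -y edge, reaching 52 mm towards base -y. It starts sloping up about 34 degrees: this point is then 39 mm above the desk, 28 mm outside the edge. Flat, its upper face is 15.5 mm above the desk.
- shim_1 (a joint): Angle of the shim tongue of corner_1: 0 = standing up, 0.6 rad = flat. Stiff hinge (about 5 N at the tab to move it) that stays where it is left. Flat, it packs the gap under its corner; where the corner already bears, it jams part-way.
- shim_2 (a joint): Angle of the shim tongue of corner_2: 0 = standing up, 0.6 rad = flat. Stiff hinge (about 5 N at the tab to move it) that stays where it is left. Flat, it packs the gap under its corner; where the corner already bears, it jams part-way.
- shim_3 (a joint): Angle of the shim tongue of corner_3: 0 = standing up, 0.6 rad = flat. Stiff hinge (about 5 N at the tab to move it) that stays where it is left. Flat, it packs the gap under its corner; where the corner already bears, it jams part-way.
- shim_4 (a joint): Angle of the shim tongue of corner_4: 0 = standing up, 0.6 rad = flat. Stiff hinge (about 5 N at the tab to move it) that stays where it is left. Flat, it packs the gap under its corner; where the corner already bears, it jams part-way.
- scale: Compact white bench scale with a round steel pan, 100 x 84 x 36 mm, standing loose on the middle of the plate; origin at the centre of its underside.
- rack: Cream tube rack with blue-capped tubes, 100 x 100 mm, 98 mm tall over the caps, on the desk to the left of the stand; origin at the centre of its underside.
- mouse: Black computer mouse, 100 x 58 x 32 mm, on the desk to the right; origin at the centre of its underside.
- jar: Amber jar with white cap, 56 mm diameter, 80 mm tall, on the desk to the right; origin at the centre of its underside.

How it is judged:
By the outcome, as a careful person would: the job done as asked, in the order asked, and still so for the second after the job is handed in, with the robot touching nothing.
It also fails if it takes over 51 s, if anything falls off the work surface, if the arm or the gripper's body presses on something with over 40 N, if the wrist force passes 120 N, or if a joint passes its speed limit or range.

## Robot

A 6-joint arm with a two-finger parallel gripper is mounted at the origin on the work surface. World frame = base frame: x ahead of the robot, y to its left, z up, the work surface at z = 0. Lengths are in m, angles in rad, forces in N, time in s.
With the tool pointing down it reaches from about 0.425 to 0.925 m from the base axis. Payload 12.5 kg.
Tool frame: the origin (TCP) lies at the very end of the fingers, on their centre line; the grasp point (between the pads) lies 19 mm behind it; y points along the fingers, x is the direction in which the jaws open and shut, and the axes are right-handed (so a half turn about y gives the same grasp; the last joint's range is limited). The gripper opens to 85 mm and grips with 20 to 120 N. Pads are 22 mm wide; open, the fingers measure 114 mm over their backs; the gripper's body (76 mm by 85 mm) begins 54 mm behind the grasp point. The pads swing forward as they close: fully open they stand 13 mm farther back than shut.
Start: joints at [1.04, 0.491, 1.559, -0, 1.092, -0.106], TCP at [0.258, 0.569, 0.206] pointing down, gripper open.
Joint ranges: [-3.1, 3.1], [-0.84, 2.19], [0.05, 2.79], [-1.13, 4.28], [0.06, 2.93], [-2.69, 2.69]. Speed limits (rad/s): [2.22, 2.22, 2.79, 3.14, 3.14, 3.14].

## Interface

Orientations are given as a rotation vector (axis times angle).
In Python, from rig import manip gives the robot as it stands. The module is installed in compiled form; this text tells all that it offers.
- The arm moves only by the tool drive_tool, never from a script. Its argument "rows" is a list of rows, each an object with "offset": the shift along the tool's x, y, z in m, a list of three; "dr": the turn, a rotation vector about the tool's x, y, z in units of 6 degrees (1.0 is 6 degrees), a list of three. In form: [{"offset": [tx, ty, tz], "dr": [ax, ay, az]}, ...]. A call has 1 to 8 rows; each row is the pose to reach, as a shift and turn from the pose commanded when the call began, along the tool's axes at that moment; what a row does not reach only later rows make up. A row lasts 1/10 s, in which the tool goes at most 50 mm and 8.59 degrees, less where a joint would pass 70% of its speed; a pose out of reach is approached as far as the arm can. A call with a gripper value outside its range is refused whole. "fingers" is the opening, from 0 (shut) to 1 (fully open), set as the call begins (left out, the last holds). The fingers move at their own pace and stop on an object; "newtons" is the grip in N (left out, the last holds). Time passes only in rows, so rows that repeat a pose let the fingers close. It gives the time, the measured TCP pose, the force and the opening at its end, in the units of the state.
- manip.get_state(): the state, without advancing time (a new reading comes with each control period).
- manip.read_camera(name): name is "scene" or "top" or "wrist"; returns the picture (420x560x3 uint8, red, green, blue); there is no depth.
- manip.camera_params(name): a dict with "camera_matrix" (3x3 intrinsics, pixels), "view" (4x4, takes a point from world to camera coordinates); the wrist camera has in their place "mount" (4x4, takes a point from camera to tool coordinates, whose origin is the TCP and whose axes are the tool frame's). Camera axes: x right, y up, looking along -z (the intrinsics and any distortion apply to the point x, -y, -z); pixel columns grow to the right and rows downward; lengths in m; the calibration is good to about 2 mm. A picture is of the moment at which its call begins: read the wrist's pose just before it. camera_params takes no time and is no camera call.
- manip.close_job(): hands the job in, once; it reports no verdict.
The state is a dict: "t": time; "q": joint angles; "joint_velocities": joint speeds; "effort": joint torques, N m; "tool_pos": TCP position; "orientation": TCP orientation; "ft_force": force on the tool from outside, world axes, zero at the start; "ft_torque": the same for the moment, N m; "width": finger opening in m.
Only numpy, scipy, OpenCV 4.12 (cv2) and the standard library are available. Lean on these libraries where they do the work, as an engineer would, in place of code of your own. Each camera call takes 0.05 s, during which the arm holds its last target.

## Working session

There is one attempt and no reset: what is moved stays moved. The work goes in short steps, Python scripts to look and compute and a tool call to move; the robot and the scene stay as the last step left them, time stands still between calls to the robot, and variables do not carry over. Pictures are saved under pics/ and viewed, and the job is handed in when it is done.

Besides the shell and the picture viewer there is one more tool, called after "Request:" in YAML: its name, and indented under it one key for each argument. drive_tool: Moves the arm, as the interface text tells. Its arguments: {"type":"object","properties":{"rows":{"type":"array"},"fingers":{"type":"number"},"newtons":{"type":"number"}},"required":["rows"]}

```bash
mkdir -p pics
cat > h.py <<'E'
from rig import manip
import numpy as np, cv2
from scipy.spatial.transform import Rotation as R
def save(n,im): cv2.imwrite('pics/'+n,cv2.cvtColor(im,cv2.COLOR_RGB2BGR))
def ray(name,u,v):
    p=manip.camera_params(name);K=np.array(p['camera_matrix']);V=np.array(p['view'])
    d=np.linalg.inv(K)@[u,v,1]; d=np.array([d[0],-d[1],-d[2]])
    Rm=V[:3,:3]; c=-Rm.T@V[:3,3]; return c,Rm.T@d
def onz(name,u,v,z):
    c,d=ray(name,u,v); return c+d*(z-c[2])/d[2]
def proj(name,P):
    p=manip.camera_params(name);K=np.array(p['camera_matrix']);V=np.array(p['view'])
    q=V[:3,:3]@P+V[:3,3]; q=K@[q[0],-q[1],-q[2]]; return q[:2]/q[2]
E
python3 - <<'E'
from h import *
s=manip.get_state();print(s)
for n in('scene','top'):
    save(n+'0.png',manip.read_camera(n)); print(manip.camera_params(n))
print(manip.camera_params('wrist'))
E
```

```text
{'t': 0.0, 'q': array([ 1.04038651e+00,  4.91541995e-01,  1.55948705e+00, -1.62202002e-05,
        1.09167094e+00, -1.05570673e-01]), 'joint_velocities': array([ 0.00261139, -0.00023497, -0.00022852,  0.00072668, -0.00147726,
       -0.00057388]), 'effort': array([ 1.10733519e-03, -6.18453813e+01, -2.61591947e+01, -6.52516701e-05,
        4.09547734e-03, -3.27111394e-06]), 'tool_pos': array([0.25744032, 0.56922592, 0.20542571]), 'orientation': array([-1.38126258, -0.89009059,  0.89170444]), 'ft_force': array([ 0.26755031, -0.19690433, -0.25484598]), 'ft_torque': array([ 0.02828968, -0.03897102,  0.05171792]), 'width': 0.08548580082961542}
{'camera_matrix': array([[513.92513846,   0.        , 270.04397395],
       [  0.        , 513.92513846, 216.6365772 ],
       [  0.        ,   0.        ,   1.        ]]), 'view': array([[-0.37614839,  0.92654593, -0.00500327,  0.24463061],
       [-0.7099673 , -0.28474622,  0.64410094,  0.37106385],
       [ 0.59536444,  0.24582969,  0.76492414, -1.49238618],
       [ 0.        ,  0.        ,  0.        ,  1.        ]])}
{'camera_matrix': array([[
[... 224 characters left out ...]
 0.99498428, -0.00908633,  0.09961783, -0.58575879],
       [-0.09954959,  0.00767766,  0.99500298, -1.17720204],
       [ 0.        ,  0.        ,  0.        ,  1.        ]])}
{'camera_matrix': array([[294.23845054,   0.        , 276.309307  ],
       [  0.        , 294.23845054, 206.62773128],
       [  0.        ,   0.        ,   1.        ]]), 'mount': array([[ 9.99999986e-01, -1.28506798e-04,  1.04966820e-04,
         3.08209146e-04],
       [ 1.40099283e-04,  3.14962703e-01, -9.49104038e-01,
        -1.68087868e-01],
       [ 8.89056873e-05,  9.49104040e-01,  3.14962717e-01,
         8.04415202e-02],
       [ 0.00000000e+00,  0.00000000e+00,  0.00000000e+00,
         1.00000000e+00]])}
```

View pics/scene0.png

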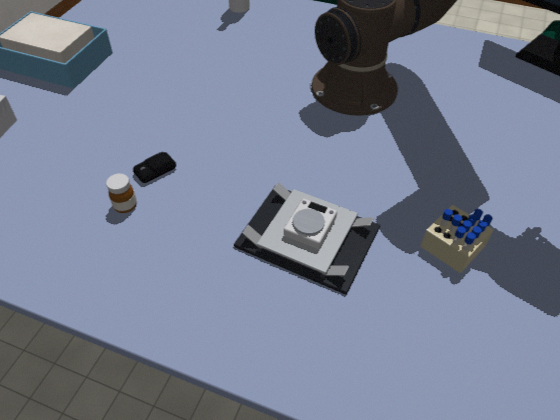

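View pics/top0.png

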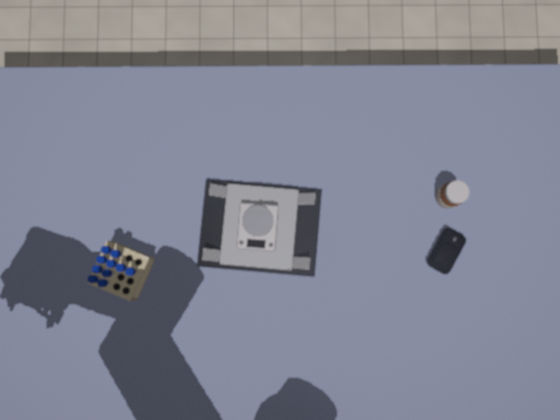

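Run:
```python
from h import *
s=manip.get_state();print(R.from_rotvec(s['orientation']).as_matrix().round(3))
im=cv2.imread('pics/top0.png');cv2.imwrite('pics/top0z.png',cv2.resize(im[120:340,150:420],None,fx=2.9,fy=2.7,interpolation=cv2.INTER_CUBIC))
```

```text
[[ 0.412 -0.001 -0.911]
 [ 0.911 -0.001  0.412]
 [-0.001 -1.     0.   ]]
```

The top view shows the dark base spanning about (197–321, 179–276), with the light plate at about (221–299, 183–271). Tongues stick out to the left at (217,190) and (211,256), and to the right at (307,199) and (302,263). The rack is well to the left, and the jar and mouse are well to the right.

Run:
```python
from h import *
im=cv2.imread('pics/top0.png');hsv=cv2.cvtColor(im,cv2.COLOR_BGR2HSV)
roi=np.zeros(im.shape[:2],np.uint8);roi[170:285,185:335]=1
# plate+tabs: low saturation bright
m=((hsv[...,1]<40)&(hsv[...,2]>110)&(roi>0)).astype(np.uint8)
m=cv2.morphologyEx(m,cv2.MORPH_CLOSE,np.ones((25,25)))
m2=cv2.morphologyEx(m,cv2.MORPH_OPEN,np.ones((31,31)))
c=max(cv2.findContours(m2,0,2)[0],key=cv2.contourArea)
W=np.array([onz('top',*p[0],0.034)[:2] for p in c],np.float32)
r=cv2.minAreaRect(W*1000);print('plate',r)
# base: everything not desk-blue
d=((hsv[...,2]<70)&(roi>0)).astype(np.uint8)|m
d=cv2.morphologyEx(d,cv2.MORPH_CLOSE,np.ones((9,9)))
c=max(cv2.findContours(d,0,2)[0],key=cv2.contourArea)
W=np.array([onz('top',*p[0],0.012)[:2] for p in c],np.float32)
r=cv2.minAreaRect(W*1000);print('base',r, cv2.boxPoints(r))
print(cv2.minAreaRect(c))
s=hsv[225,190:335];print(s[::6].tolist())
cv2.imwrite('pics/m.png',np.hstack([m[160:300,180:340]*255,m2[160:300,180:340]*255,d[160:300,180:340]*255]))
cv2.imwrite('pics/z.png',cv2.resize(im[165:290,185:335],None,fx=4.8,fy=4.8,interpolation=cv2.INTER_CUBIC))
```

```text
plate ((564.8411865234375, 56.322654724121094), (321.2862854003906, 253.3878631591797), 89.51090240478516)
base ((566.6503295898438, 55.38249969482422), (335.81744384765625, 258.05023193359375), 89.51091766357422) [[ 436.19666 -111.41875]
 [ 694.2375  -113.62146]
 [ 697.104    222.18375]
 [ 439.06317  224.38646]]
((259.5, 227.0), (114.0, 149.0), 90.0)
[[114, 42, 163], [114, 40, 164], [114, 35, 72], [116, 28, 63], [124, 31, 65], [113, 36, 64], [120, 5, 165], [120, 6, 165], [150, 5, 162], [120, 10, 151], [120, 12, 151], [116, 12, 153], [124, 12, 152], [120, 13, 154], [150, 4, 178], [120, 6, 166], [120, 6, 166], [120, 6, 166], [116, 29, 70], [124, 30, 68], [120, 32, 72], [113, 32, 71], [113, 41, 163], [113, 42, 163], [114, 41, 163]]
```

View pics/z.png

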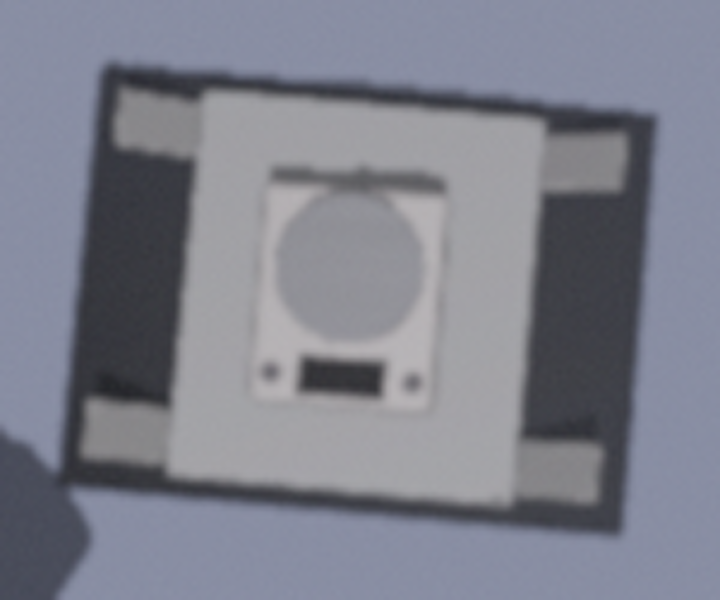

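View pics/m.png

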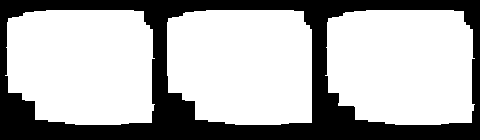

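Run:
```python
from h import *
im=cv2.imread('pics/top0.png');hsv=cv2.cvtColor(cv2.GaussianBlur(im,(3,3),0),cv2.COLOR_BGR2HSV)
roi=np.zeros(im.shape[:2],np.uint8);roi[172:285,190:330]=1
m=((hsv[...,1]<24)&(hsv[...,2]>115)&(roi>0)).astype(np.uint8)
m=cv2.morphologyEx(m,cv2.MORPH_CLOSE,np.ones((5,5)))
c=max(cv2.findContours(m,0,2)[0],key=cv2.contourArea); m[:]=0; cv2.drawContours(m,[c],-1,1,-1)
m2=cv2.morphologyEx(m,cv2.MORPH_OPEN,np.ones((31,31)))
c=max(cv2.findContours(m2,0,2)[0],key=cv2.contourArea)
W=np.array([onz('top',*p[0],0.034)[:2] for p in c],np.float32)
r=cv2.minAreaRect(W*1000);print('plate',r,cv2.boxPoints(r))
d=(((hsv[...,2]<100)|(m>0))&(roi>0)).astype(np.uint8)
d[:,:][260:285,190:199]=0
d=cv2.morphologyEx(d,cv2.MORPH_OPEN,np.ones((7,7)))
c=max(cv2.findContours(d,0,2)[0],key=cv2.contourArea)
W=np.array([onz('top',*p[0],0.012)[:2] for p in c],np.float32)
r=cv2.minAreaRect(W*1000);print('base',r, cv2.boxPoints(r))
# zoom corners -> base corners
for (a,b) in [(108,65),(656,117),(619,532),(64,482)]:
    print('b',onz('top',185+a/4.8-.4,165+b/4.8-.4,.012).round(4))
for (a,b) in [(203,88),(548,117),(513,506),(165,475)]:
    print('p',onz('top',185+a/4.8-.4,165+b/4.8-.4,.034).round(4))
print(proj('scene',np.array([.565,.05,.034])))
```

```text
plate ((565.2640991210938, 56.37077331542969), (160.97412109375, 180.3765411376953), 86.45512390136719) [[470.27185  -18.385921]
 [650.3032   -29.538654]
 [660.25635  131.12747 ]
 [480.22498  142.2802  ]]
base ((570.2242431640625, 55.890464782714844), (261.4060974121094, 190.7803955078125), 84.34586334228516) [[462.42087 -64.77854]
 [652.2731  -83.57484]
 [678.0276  176.55948]
 [488.1754  195.35577]]
b [0.6779 0.1744 0.012 ]
b [ 0.6508 -0.085   0.012 ]
b [ 0.4556 -0.0645  0.012 ]
b [0.4813 0.194  0.012 ]
p [0.6629 0.1272 0.034 ]
p [ 0.6479 -0.0331  0.034 ]
p [ 0.4681 -0.0148  0.034 ]
p [0.4838 0.1444 0.034 ]
[306.03000131 226.93872618]
```

```bash
cat >> h.py <<'E'
C=np.array([.566,.0553]);yaw=np.radians(-5.7)
ex=np.array([np.cos(yaw),np.sin(yaw)]);ey=np.array([-np.sin(yaw),np.cos(yaw)])
cor={i:C+sx*.072*ex+sy*.062*ey for i,(sx,sy) in enumerate([(-1,1),(1,1),(1,-1),(-1,-1)],1)}
tab={i:C+sx*.072*ex+sy*.108*ey for i,(sx,sy) in enumerate([(-1,1),(1,1),(1,-1),(-1,-1)],1)}
# desired tool: y down, x along ey
Rd=np.column_stack([[*ey,0],[0,0,-1],np.cross([*ey,0],[0,0,-1])])
def go(P):
    s=manip.get_state();Rt=R.from_rotvec(s['orientation']).as_matrix()
    print('off',(Rt.T@(np.array(P)-s['tool_pos'])).round(4),'dr',(R.from_matrix(Rt.T@Rd).as_rotvec()/np.radians(6)).round(2),'F',s['ft_force'].round(1),'pos',s['tool_pos'].round(4),s['t'])
E
python3 -c "
from h import *
print(cor,tab);go([*cor[1],.2])"
```

```text
{1: array([0.50051382, 0.12414447]), 2: array([0.64380183, 0.10984242]), 3: array([ 0.63148618, -0.01354447]), 4: array([0.48819817, 0.00075758])} {1: array([0.50508253, 0.16991702]), 2: array([0.64837053, 0.15561498]), 3: array([ 0.62691747, -0.05931702]), 4: array([ 0.48362947, -0.04501498])}
off [-0.3054  0.0057 -0.4049] dr [-0.   -3.11 -0.01] F [ 0.6 -0.2 -0.4] pos [0.2574 0.5692 0.2055] 0.1
```

Request:
drive_tool:
  rows:
    - {"offset":[-0.305,0.005,-0.405],"dr":[0,-3.1,0]}
    - {"offset":[-0.305,0.005,-0.405],"dr":[0,-3.1,0]}
    - {"offset":[-0.305,0.005,-0.405],"dr":[0,-3.1,0]}
    - {"offset":[-0.305,0.005,-0.405],"dr":[0,-3.1,0]}
    - {"offset":[-0.305,0.005,-0.405],"dr":[0,-3.1,0]}
    - {"offset":[-0.305,0.005,-0.405],"dr":[0,-3.1,0]}
    - {"offset":[-0.305,0.005,-0.405],"dr":[0,-3.1,0]}
    - {"offset":[-0.305,0.005,-0.405],"dr":[0,-3.1,0]}
  fingers: 0
  newtons: 40

```text
t: 0.9
tool_pos: [0.4489, 0.2187, 0.202]
orientation: [-1.255, -1.135, 1.135]
ft_force: [0.9, 0.8, 0.1]
width: 0.0001
```

```bash
python3 -c "
from h import *
go([*cor[1],.15])"
```

```text
off [-0.0889  0.052  -0.0608] dr [-0.   -0.01  0.  ] F [0.9 0.8 0.1] pos [0.4489 0.2187 0.202 ] 0.9
```

Request:
drive_tool:
  rows:
    - {"offset":[-0.089,0.052,-0.061],"dr":[0,0,0]}
    - {"offset":[-0.089,0.052,-0.061],"dr":[0,0,0]}
    - {"offset":[-0.089,0.052,-0.061],"dr":[0,0,0]}
    - {"offset":[-0.089,0.09,-0.061],"dr":[0,0,0]}
    - {"offset":[-0.089,0.12,-0.061],"dr":[0,0,0]}
    - {"offset":[-0.089,0.12,-0.061],"dr":[0,0,0]}

```text
t: 1.5
tool_pos: [0.4985, 0.1255, 0.0791]
orientation: [-1.251, -1.13, 1.138]
ft_force: [-1.0, -0.4, 0.8]
width: -0.0
```

Run:
```python
from h import *
go([*cor[1],.04])
im=manip.read_camera('scene');save('s1.png',cv2.resize(im[130:310,200:440],None,fx=3.2,fy=3.2))
save('w1.png',manip.read_camera('wrist'))
```

```text
off [-0.001   0.0391 -0.0024] dr [-0.06 -0.01 -0.01] F [-1.  -0.4  0.8] pos [0.4985 0.1255 0.0791] 1.5
```

View pics/s1.png

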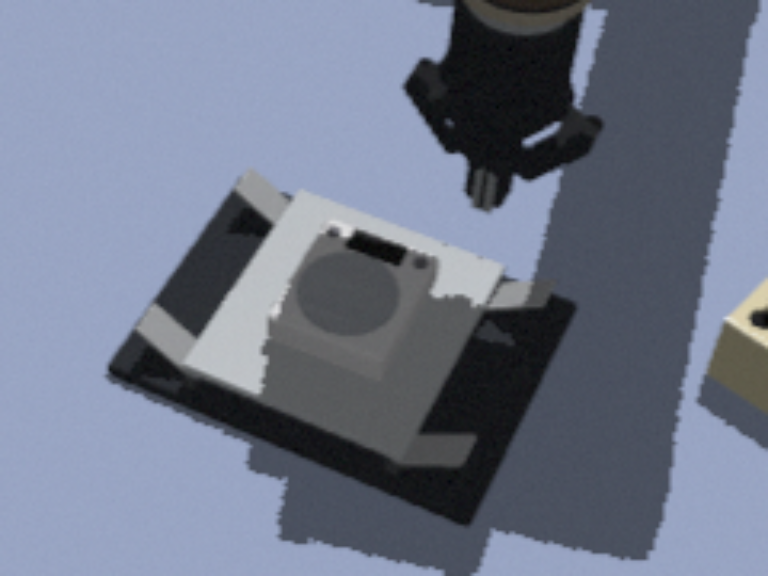

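View pics/w1.png

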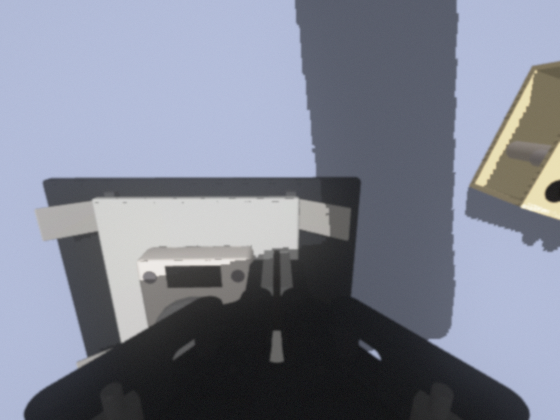

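The scene view shows the closed fingertips at (486,208) above the near-left corner. In the wrist view the plate edges run parallel to the image axes, so the yaw is right. Next I press corner 1.

Request:
drive_tool:
  rows:
    - {"offset":[-0.001,0.03,-0.001],"dr":[0,0,0]}
    - {"offset":[-0.001,0.039,-0.001],"dr":[0,0,0]}
    - {"offset":[-0.001,0.04,-0.001],"dr":[0,0,0]}
    - {"offset":[-0.001,0.04,-0.001],"dr":[0,0,0]}

```text
t: 2.0
tool_pos: [0.5015, 0.1251, 0.0431]
orientation: [-1.255, -1.136, 1.135]
ft_force: [-0.5, -0.2, 0.4]
width: -0.0
```

Run:
```python
from h import *
go([*cor[1],.034])
```

```text
off [-0.001   0.0091  0.0009] dr [ 0.01 -0.    0.  ] F [-0.5 -0.2  0.4] pos [0.5015 0.1251 0.0431] 2.0
```

Request:
drive_tool:
  rows:
    - {"offset":[0,0.006,0],"dr":[0,0,0]}
    - {"offset":[0,0.008,0],"dr":[0,0,0]}
    - {"offset":[0,0.009,0],"dr":[0,0,0]}
    - {"offset":[0,0.009,0],"dr":[0,0,0]}

```text
t: 2.4
tool_pos: [0.5011, 0.1249, 0.0331]
orientation: [-1.255, -1.135, 1.135]
ft_force: [0.5, 0.8, 0.4]
width: 0.0002
```

Request:
drive_tool:
  rows:
    - {"offset":[0,0.001,0],"dr":[0,0,0]}
    - {"offset":[0,0.001,0],"dr":[0,0,0]}

```text
t: 2.6
tool_pos: [0.5011, 0.1249, 0.0321]
orientation: [-1.255, -1.135, 1.135]
ft_force: [0.7, -0.5, 1.1]
width: 0.0001
```

Request:
drive_tool:
  rows:
    - {"offset":[0,0.001,0],"dr":[0,0,0]}
    - {"offset":[0,0.001,0],"dr":[0,0,0]}

```text
t: 2.8
tool_pos: [0.5011, 0.1249, 0.031]
orientation: [-1.255, -1.135, 1.135]
ft_force: [0.4, -0.1, -0.2]
width: -0.0001
```

Request:
drive_tool:
  rows:
    - {"offset":[0,0.001,0],"dr":[0,0,0]}
    - {"offset":[0,0.001,0],"dr":[0,0,0]}

```text
t: 3.0
tool_pos: [0.5011, 0.1249, 0.03]
orientation: [-1.255, -1.135, 1.135]
ft_force: [0.1, 0.1, 0.7]
width: 0.0
```

Run:
```python
from h import *
print(manip.get_state()['ft_force'])
im=manip.read_camera('scene');save('s2.png',cv2.resize(im[150:290,230:400],None,fx=4.5,fy=4.2))
```

```text
[0.11524841 0.05171374 0.74653454]
```

View pics/s2.png

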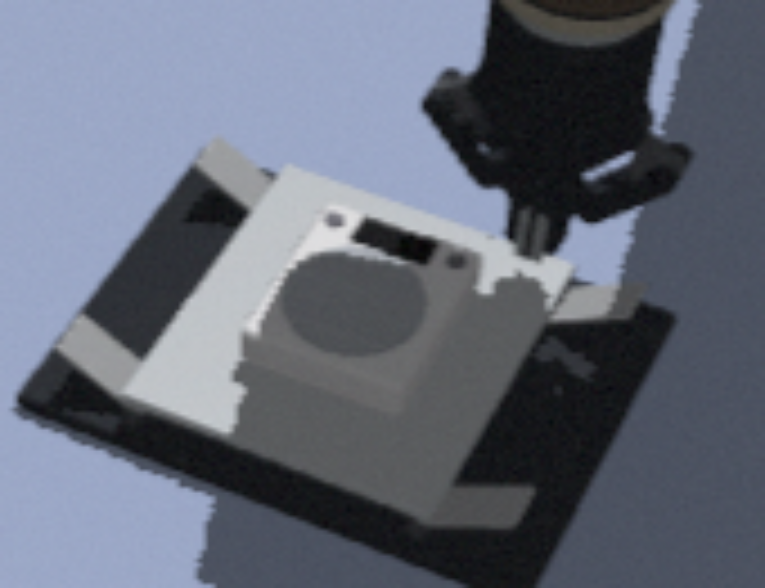

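The fingertip is at about (530,255), just above or on the near-left plate corner, and the shadow is almost closed up. I keep going.

Request:
drive_tool:
  rows:
    - {"offset":[0,0.001,0],"dr":[0,0,0]}
    - {"offset":[0,0.001,0],"dr":[0,0,0]}

```text
t: 3.25
tool_pos: [0.5011, 0.1249, 0.029]
orientation: [-1.255, -1.135, 1.135]
ft_force: [0.1, 0.8, 0.3]
width: -0.0002
```

Request:
drive_tool:
  rows:
    - {"offset":[0,0.001,0],"dr":[0,0,0]}
    - {"offset":[0,0.001,0],"dr":[0,0,0]}

```text
t: 3.45
tool_pos: [0.5011, 0.1249, 0.028]
orientation: [-1.255, -1.135, 1.135]
ft_force: [0.6, 0.1, 1.1]
width: -0.0002
```

Request:
drive_tool:
  rows:
    - {"offset":[0,0.001,0],"dr":[0,0,0]}
    - {"offset":[0,0.001,0],"dr":[0,0,0]}

```text
t: 3.65
tool_pos: [0.5011, 0.1249, 0.027]
orientation: [-1.255, -1.135, 1.135]
ft_force: [0.1, 0.6, 0.2]
width: 0.0
```

Run:
```python
from h import *
im=manip.read_camera('scene');save('s3.png',cv2.resize(im[150:290,230:400],None,fx=4.5,fy=4.2))
save('w3.png',manip.read_camera('wrist'))
print(manip.get_state()['ft_force'],manip.get_state()['ft_torque'])
```

```text
[-1.05510114 -0.88399611 -0.28966508] [-0.03575624  0.00888992  0.01135622]
```

View pics/s3.png

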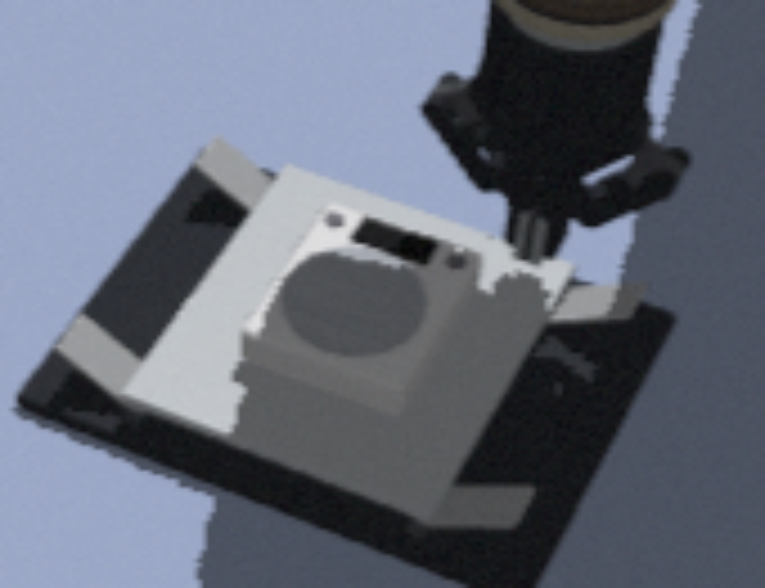

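View pics/w3.png

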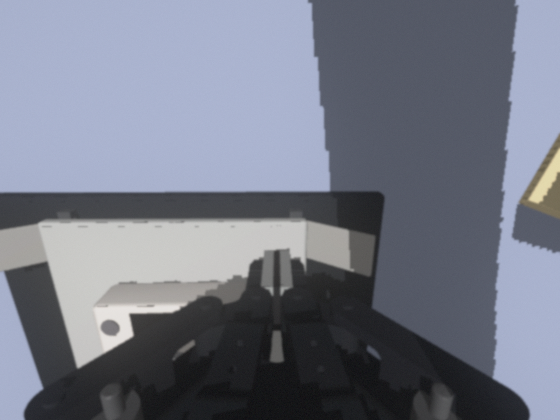

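Run:
```python
from h import *
s=manip.get_state();t=s['tool_pos']
def z(p): return ((p-[230,150])*[4.5,4.2]).round(0)
print('tcp',z(proj('scene',t)))
for h in (.034,.04,.03): print(h,z(proj('scene',np.array([t[0],t[1],h]))),'corner',[z(proj('scene',np.array([*(C+a*.09*ex+b*.08*ey),h]))) for a,b in((-1,1),(1,1),(1,-1),(-1,-1))])
p=manip.camera_params('wrist');M=np.linalg.inv(np.array(p['mount']));K=np.array(p['camera_matrix'])
def pw(x): q=M[:3,:3]@x+M[:3,3];q=K@[q[0],-q[1],-q[2]];return q[:2]/q[2]
Rt=R.from_rotvec(s['orientation']).as_matrix()
print('w tcp',pw(np.zeros(3)),pw(np.array([0,0,.011])),pw(np.array([0,0,-.011])))
for h in(.034,.03): print(h,[pw(Rt.T@(np.array([*(C+a*.09*ex+b*.08*ey),h])-t)).round(0) for a,b in((-1,1),(-1,-1))])
```

```text
tcp [528. 285.]
0.034 [529. 277.] corner [array([576., 265.]), array([428., 516.]), array([117., 394.]), array([285., 163.])]
0.04 [531. 269.] corner [array([577., 257.]), array([429., 509.]), array([116., 386.]), array([285., 155.])]
0.03 [528. 282.] corner [array([575., 269.]), array([428., 521.]), array([117., 398.]), array([285., 168.])]
w tcp [276.09660702 243.78733478] [276.09413987 227.56022507] [276.09898341 259.41745239]
0.034 [array([305., 220.]), array([ 32., 220.])]
0.03 [array([305., 218.]), array([ 38., 218.])]
```

Run:
```python
from h import *
im=manip.read_camera('scene');save('s4.png',cv2.resize(im[185:225,320:375],None,fx=14,fy=14,interpolation=cv2.INTER_CUBIC))
im=manip.read_camera('wrist');save('w4.png',cv2.resize(im[190:330,210:350],None,fx=4.2,fy=4.2,interpolation=cv2.INTER_CUBIC))
```

```text
(no output)
```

View pics/s4.png

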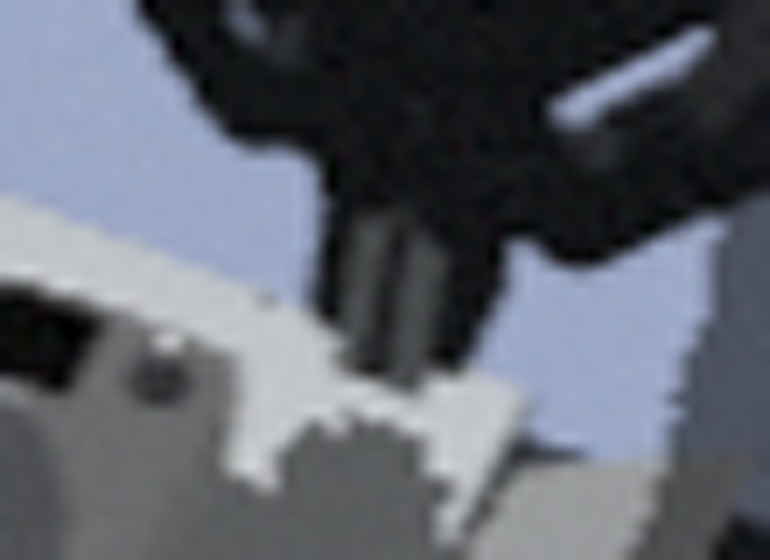

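View pics/w4.png

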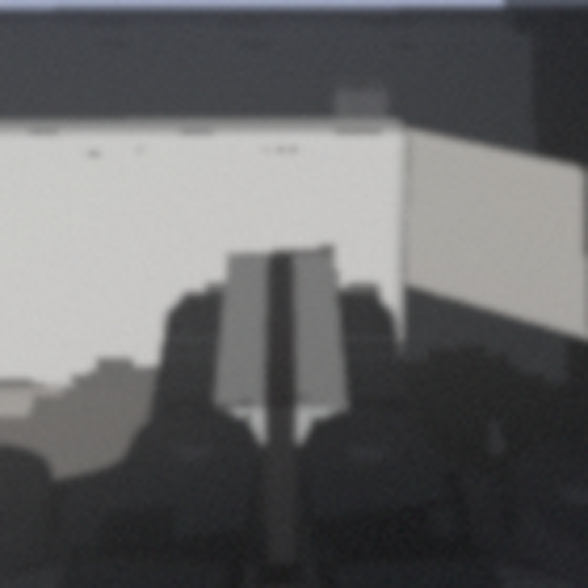

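Run:
```python
from h import *
s=manip.get_state();t=s['tool_pos'];print(s['width'])
p=manip.camera_params('wrist');M=np.linalg.inv(np.array(p['mount']));K=np.array(p['camera_matrix'])
def pw(x): q=M[:3,:3]@x+M[:3,3];q=K@[q[0],-q[1],-q[2]];return q[:2]/q[2]
for y in(0,-.01,-.015,-.02): print(y,pw(np.array([0,y,.011])).round(1),pw(np.array([0,y,0])).round(1), (proj('scene',t+[0.011,0,-y])).round(1),(proj('scene',t+[0.0,0,-y])).round(1))
```

```text
0.00037714544161148616
0 [276.1 227.6] [276.1 243.8] [345.8 221.5] [347.3 217.9]
-0.01 [276.1 234.1] [276.1 251.1] [346.3 218.6] [347.8 215. ]
-0.015 [276.1 237.7] [276.1 255. ] [346.6 217.1] [348.  213.5]
-0.02 [276.1 241.4] [276.1 259.2] [346.8 215.6] [348.3 212.1]
```

Request:
drive_tool:
  rows:
    - {"offset":[0,0.001,0],"dr":[0,0,0]}
    - {"offset":[0,0.002,0],"dr":[0,0,0]}
    - {"offset":[0,0.002,0],"dr":[0,0,0]}

```text
t: 4.15
tool_pos: [0.5011, 0.1249, 0.0249]
orientation: [-1.255, -1.135, 1.135]
ft_force: [-0.4, -0.2, 0.6]
width: 0.0
```

Request:
drive_tool:
  rows:
    - {"offset":[0,0.001,0],"dr":[0,0,0]}
    - {"offset":[0,0.001,0],"dr":[0,0,0]}

```text
t: 4.35
tool_pos: [0.5011, 0.1249, 0.024]
orientation: [-1.255, -1.135, 1.135]
ft_force: [-0.3, -0.4, 0.3]
width: 0.0002
```

Request:
drive_tool:
  rows:
    - {"offset":[0,0.001,0],"dr":[0,0,0]}
    - {"offset":[0,0.001,0],"dr":[0,0,0]}

```text
t: 4.55
tool_pos: [0.5011, 0.1249, 0.023]
orientation: [-1.255, -1.135, 1.135]
ft_force: [0.8, -0.2, 0.7]
width: 0.0001
```

Request:
drive_tool:
  rows:
    - {"offset":[0,0.001,0],"dr":[0,0,0]}
    - {"offset":[0,0.001,0],"dr":[0,0,0]}

```text
t: 4.75
tool_pos: [0.5011, 0.1249, 0.022]
orientation: [-1.255, -1.135, 1.135]
ft_force: [-0.1, 0.3, 0.2]
width: -0.0002
```

Run:
```python
from h import *
im=manip.read_camera('scene');save('s5.png',cv2.resize(im[185:225,320:375],None,fx=14,fy=14,interpolation=cv2.INTER_CUBIC))
```

```text
(no output)
```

View pics/s5.png

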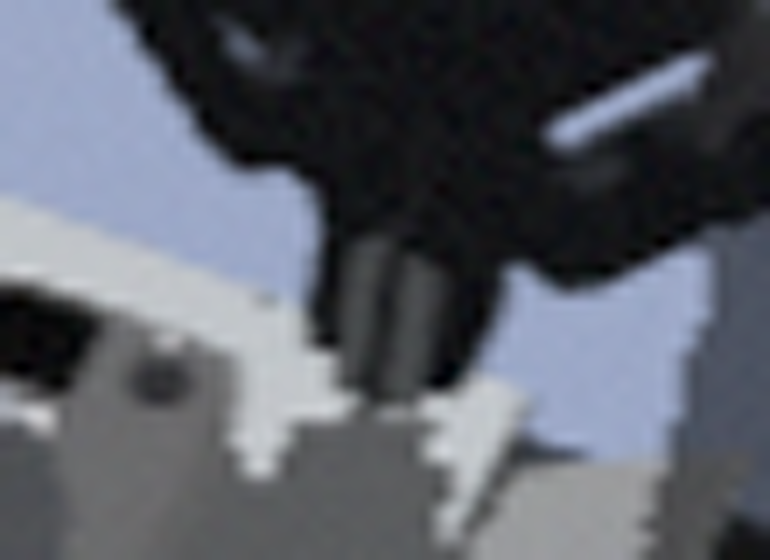

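The tip bottom, at about (385,402) in the zoom, has nearly met its shadow and the plate hasn't moved. So the shut fingertips end about 15 mm short of the reported TCP. I continue slowly.

Request:
drive_tool:
  rows:
    - {"offset":[0,0.001,0],"dr":[0,0,0]}
    - {"offset":[0,0.001,0],"dr":[0,0,0]}

```text
t: 5.0
tool_pos: [0.5011, 0.1249, 0.021]
orientation: [-1.255, -1.135, 1.135]
ft_force: [0.3, 0.3, 0.0]
width: -0.0003
```

Request:
drive_tool:
  rows:
    - {"offset":[0,0.001,0],"dr":[0,0,0]}
    - {"offset":[0,0.001,0],"dr":[0,0,0]}

```text
t: 5.2
tool_pos: [0.5011, 0.1249, 0.02]
orientation: [-1.255, -1.135, 1.135]
ft_force: [-0.0, -0.1, -0.1]
width: -0.0003
```

Request:
drive_tool:
  rows:
    - {"offset":[0,0.001,0],"dr":[0,0,0]}
    - {"offset":[0,0.001,0],"dr":[0,0,0]}

```text
t: 5.4
tool_pos: [0.5011, 0.1249, 0.019]
orientation: [-1.255, -1.135, 1.135]
ft_force: [-0.0, 0.3, -0.4]
width: -0.0001
```

Request:
drive_tool:
  rows:
    - {"offset":[0,0.001,0],"dr":[0,0,0]}
    - {"offset":[0,0.001,0],"dr":[0,0,0]}

```text
t: 5.6
tool_pos: [0.5011, 0.1249, 0.018]
orientation: [-1.255, -1.135, 1.135]
ft_force: [0.1, -0.3, -0.3]
width: 0.0
```

Run:
```python
from h import *
im=manip.read_camera('scene');save('s6.png',cv2.resize(im[185:225,320:375],None,fx=14,fy=14,interpolation=cv2.INTER_CUBIC))
```

```text
(no output)
```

View pics/s6.png

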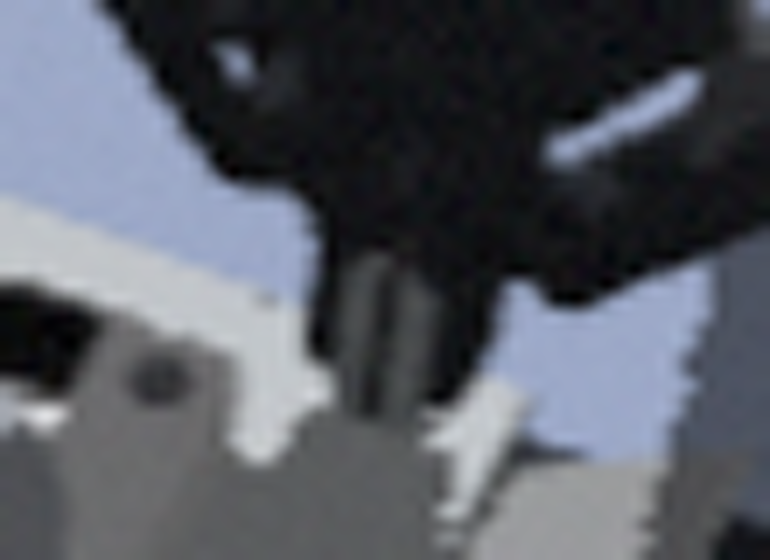

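Request:
drive_tool:
  rows:
    - {"offset":[0,0.001,0],"dr":[0,0,0]}
    - {"offset":[0,0.001,0],"dr":[0,0,0]}

```text
t: 5.85
tool_pos: [0.5011, 0.1249, 0.017]
orientation: [-1.255, -1.135, 1.135]
ft_force: [0.1, -0.6, -0.6]
width: 0.0
```

Request:
drive_tool:
  rows:
    - {"offset":[0,0.001,0],"dr":[0,0,0]}
    - {"offset":[0,0.001,0],"dr":[0,0,0]}

```text
t: 6.05
tool_pos: [0.5011, 0.1249, 0.016]
orientation: [-1.255, -1.135, 1.135]
ft_force: [0.1, -0.6, 0.2]
width: 0.0001
```

Request:
drive_tool:
  rows:
    - {"offset":[0,0.001,0],"dr":[0,0,0]}
    - {"offset":[0,0.001,0],"dr":[0,0,0]}

```text
t: 6.25
tool_pos: [0.5011, 0.1249, 0.015]
orientation: [-1.255, -1.135, 1.135]
ft_force: [1.0, 0.5, 0.2]
width: -0.0003
```

Request:
drive_tool:
  rows:
    - {"offset":[0,0.001,0],"dr":[0,0,0]}
    - {"offset":[0,0.001,0],"dr":[0,0,0]}

```text
t: 6.45
tool_pos: [0.5011, 0.1249, 0.014]
orientation: [-1.255, -1.135, 1.135]
ft_force: [-0.5, -0.4, 0.3]
width: -0.0003
```

Run:
```python
from h import *
im=manip.read_camera('scene');save('s7.png',cv2.resize(im[150:290,230:400],None,fx=4.5,fy=4.2))
im=manip.read_camera('wrist');save('w7.png',im)
```

```text
(no output)
```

View pics/s7.png

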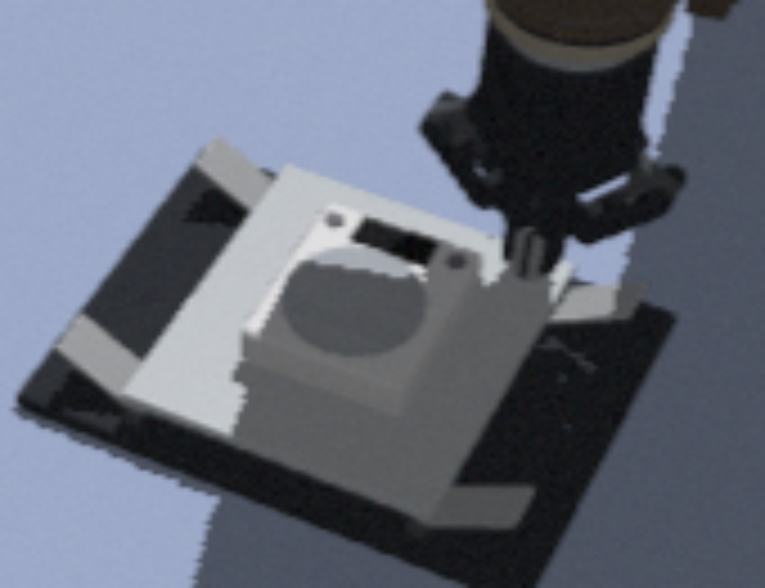

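View pics/w7.png

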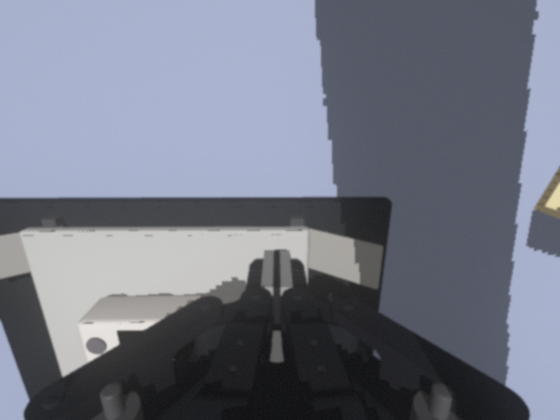

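Request:
drive_tool:
  rows:
    - {"offset":[0,0.001,0],"dr":[0,0,0]}
    - {"offset":[0,0.001,0],"dr":[0,0,0]}

```text
t: 6.75
tool_pos: [0.5011, 0.1249, 0.013]
orientation: [-1.255, -1.135, 1.135]
ft_force: [0.8, 0.0, -0.4]
width: -0.0002
```

Request:
drive_tool:
  rows:
    - {"offset":[0,0.001,0],"dr":[0,0,0]}
    - {"offset":[0,0.001,0],"dr":[0,0,0]}

```text
t: 6.95
tool_pos: [0.5011, 0.1249, 0.012]
orientation: [-1.255, -1.135, 1.135]
ft_force: [0.1, -0.6, -0.4]
width: -0.0002
```

Request:
drive_tool:
  rows:
    - {"offset":[0,0.001,0],"dr":[0,0,0]}
    - {"offset":[0,0.001,0],"dr":[0,0,0]}

```text
t: 7.15
tool_pos: [0.5011, 0.1249, 0.011]
orientation: [-1.255, -1.135, 1.135]
ft_force: [-0.8, -0.7, -0.3]
width: 0.0003
```

Request:
drive_tool:
  rows:
    - {"offset":[0,0.001,0],"dr":[0,0,0]}
    - {"offset":[0,0.001,0],"dr":[0,0,0]}

```text
t: 7.35
tool_pos: [0.5011, 0.1249, 0.01]
orientation: [-1.255, -1.135, 1.135]
ft_force: [-0.8, 1.1, 0.1]
width: -0.0002
```

Run:
```python
from h import *
im=manip.read_camera('scene');save('s8.png',cv2.resize(im[185:225,320:375],None,fx=14,fy=14,interpolation=cv2.INTER_CUBIC))
im=manip.read_camera('top');save('t8.png',cv2.resize(im[165:290,185:335],None,fx=4.8,fy=4.8,interpolation=cv2.INTER_CUBIC))
```

```text
(no output)
```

View pics/s8.png

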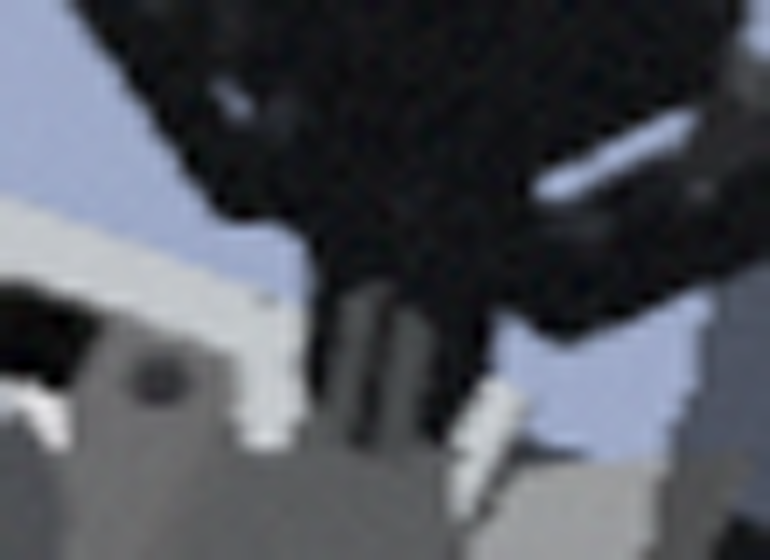

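View pics/t8.png

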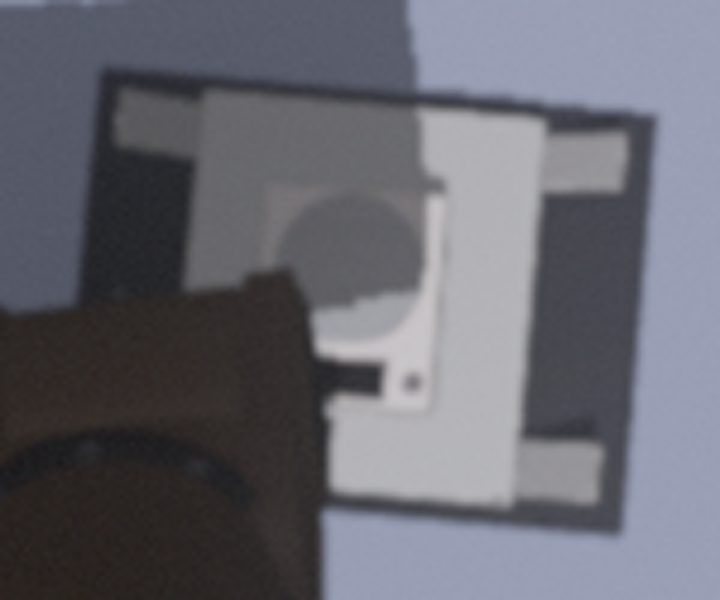

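Request:
drive_tool:
  rows:
    - {"offset":[0,0.001,0],"dr":[0,0,0]}
    - {"offset":[0,0.002,0],"dr":[0,0,0]}
    - {"offset":[0,0.002,0],"dr":[0,0,0]}

```text
t: 7.75
tool_pos: [0.5011, 0.1249, 0.008]
orientation: [-1.255, -1.135, 1.135]
ft_force: [-0.4, 0.1, -0.1]
width: -0.0002
```

Request:
drive_tool:
  rows:
    - {"offset":[0,0.001,0],"dr":[0,0,0]}
    - {"offset":[0,0.001,0],"dr":[0,0,0]}

```text
t: 7.95
tool_pos: [0.5011, 0.1249, 0.0071]
orientation: [-1.255, -1.135, 1.135]
ft_force: [0.3, 0.3, 1.1]
width: 0.0002
```

Request:
drive_tool:
  rows:
    - {"offset":[0,0.001,0],"dr":[0,0,0]}
    - {"offset":[0,0.001,0],"dr":[0,0,0]}

```text
t: 8.15
tool_pos: [0.5011, 0.1249, 0.0061]
orientation: [-1.255, -1.135, 1.135]
ft_force: [-0.6, 1.4, 2.7]
width: 0.0001
```

Request:
drive_tool:
  rows:
    - {"offset":[0,0.001,0],"dr":[0,0,0]}
    - {"offset":[0,0.001,0],"dr":[0,0,0]}

```text
t: 8.35
tool_pos: [0.501, 0.1249, 0.0051]
orientation: [-1.255, -1.135, 1.135]
ft_force: [-2.3, 2.2, 4.3]
width: 0.0001
```

Run:
```python
from h import *
im=manip.read_camera('scene');save('s9.png',cv2.resize(im[150:290,230:400],None,fx=4.5,fy=4.2))
im=manip.read_camera('wrist');save('w9.png',im)
s=manip.get_state();print(s['ft_force'],s['ft_torque'],s['tool_pos'])
```

```text
[-1.71265668  2.25188153  4.33832796] [ 0.25362825  0.2692457  -0.00985413] [0.50106342 0.12493561 0.0051159 ]
```

View pics/s9.png

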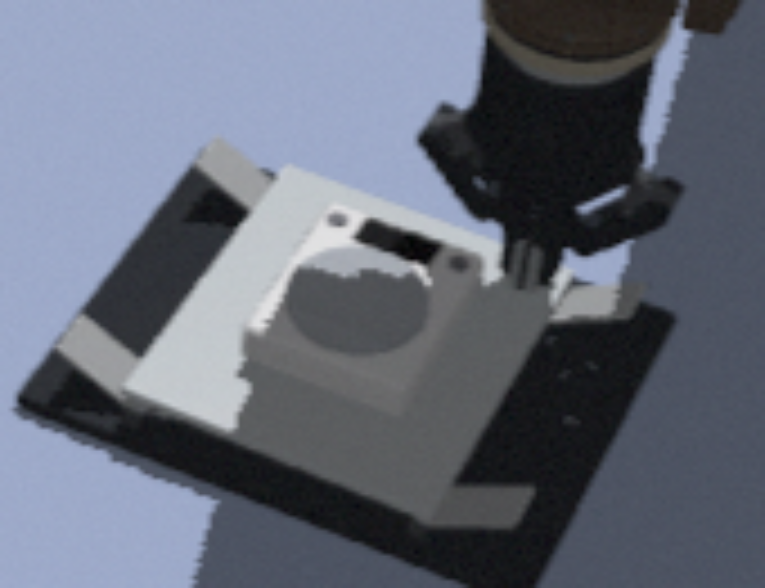

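View pics/w9.png

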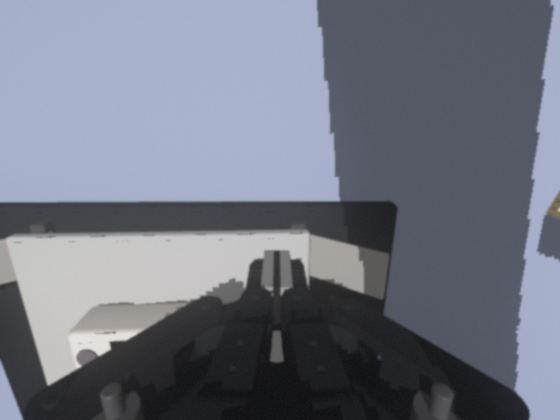

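Run:
```python
from h import *
a=cv2.imread('pics/s3.png');b=cv2.imread('pics/s9.png')
g=lambda i:cv2.cvtColor(i,cv2.COLOR_BGR2GRAY)
pts=np.array([[335,220],[458,260],[248,330],[405,410],[285,165],[572,268],[428,516],[122,396],[630,300],[215,145],[20,405],[672,318],[60,340],[530,490]],np.float32)
q,st,e=cv2.calcOpticalFlowPyrLK(g(a),g(b),pts[:,None],None,winSize=(41,41))
for p,r,s,er in zip(pts,q[:,0],st,e): print(p,(r-p).round(1),s,er)
```

```text
[335. 220.] [ 3.1 -0.3] [1] [4.158518]
[458. 260.] [2.8 2.1] [1] [5.0306735]
[248. 330.] [ 4.6 -1.2] [1] [9.510801]
[405. 410.] [1.9 2. ] [1] [1.341166]
[285. 165.] [-0.7 -0.2] [1] [2.609217]
[572. 268.] [-38.8  44.2] [1] [68.85198]
[428. 516.] [0.9 0.1] [1] [1.6617899]
[122. 396.] [-3.4 -3.6] [1] [9.243048]
[630. 300.] [1.4 0. ] [1] [3.9805362]
[215. 145.] [0.  0.3] [1] [1.8934972]
[ 20. 405.] [ 0.1 -0.1] [1] [1.4728584]
[672. 318.] [-0.1 -0.1] [1] [1.301569]
[ 60. 340.] [0.1 0.1] [1] [1.6063727]
[530. 490.] [ 0.  -0.1] [1] [1.6152216]
```

Request:
drive_tool:
  rows:
    - {"offset":[0,0.001,0],"dr":[0,0,0]}
    - {"offset":[0,0.001,0],"dr":[0,0,0]}

```text
t: 8.65
tool_pos: [0.5011, 0.125, 0.0045]
orientation: [-1.255, -1.135, 1.135]
ft_force: [-3.4, 2.1, 10.5]
width: -0.0002
```

Request:
drive_tool:
  rows:
    - {"offset":[0,-0.002,0],"dr":[0,0,0]}
    - {"offset":[0,-0.002,0],"dr":[0,0,0]}

```text
t: 8.85
tool_pos: [0.5012, 0.1249, 0.0062]
orientation: [-1.255, -1.135, 1.135]
ft_force: [-1.7, 0.8, 2.1]
width: -0.0
```

Request:
drive_tool:
  rows:
    - {"offset":[0,-0.02,0],"dr":[0,0,0]}
    - {"offset":[0,-0.045,0],"dr":[0,0,0]}
    - {"offset":[0,-0.045,0],"dr":[0,0,0]}

```text
t: 9.15
tool_pos: [0.5025, 0.1249, 0.0531]
orientation: [-1.257, -1.138, 1.133]
ft_force: [-0.0, -0.7, -1.0]
width: 0.0002
```

Run:
```python
from h import *
im=manip.read_camera('scene');save('s10.png',cv2.resize(im[150:290,230:400],None,fx=4.5,fy=4.2))
a=cv2.imread('pics/s3.png');b=cv2.imread('pics/s10.png')
g=lambda i:cv2.cvtColor(i,cv2.COLOR_BGR2GRAY)
pts=np.array([[335,220],[458,260],[248,330],[405,410],[285,165],[428,516],[122,396],[630,300]],np.float32)
q,st,e=cv2.calcOpticalFlowPyrLK(g(a),g(b),pts[:,None],None,winSize=(41,41))
for p,r,s,er in zip(pts,q[:,0],st,e): print(p,(r-p).round(1),s,er)
go([*tab[1],.04]);go([*cor[2],.04])
```

```text
[335. 220.] [-0.2 -0.2] [1] [2.2313354]
[458. 260.] [-1.5  0.2] [1] [8.699453]
[248. 330.] [-1.4 -2.5] [1] [6.5242043]
[405. 410.] [-1.3 -0.6] [1] [1.3110685]
[285. 165.] [0.3 0.2] [1] [2.0618865]
[428. 516.] [-0.1 -0.3] [1] [1.3270375]
[122. 396.] [ 0.3 -0. ] [1] [1.8082243]
[630. 300.] [-3.2  0.4] [1] [5.3787737]
off [0.0452 0.0119 0.0014] dr [ 0.02 -0.01  0.01] F [ 0.1 -0.1 -0.6] pos [0.5019 0.1248 0.0519] 9.2
off [-0.0007  0.0123 -0.1427] dr [ 0.02 -0.01  0.01] F [ 0.1 -0.1 -0.6] pos [0.5019 0.1248 0.0519] 9.2
```

Corner 1 gave about 4 mm at 1.6 N/mm. The plate and scale visibly tilted, then it hit a stop and sprang back when released. That is the rocking corner. Before pressing tab 1 I check where it is.

Run:
```python
from h import *
for a,b,h in [(82,397,.043),(80,460,.043)]:
    P=onz('top',185+a/4.8-.4,165+b/4.8-.4,h)[:2]-C; print(P@ex,P@ey)
go([*(C-.072*ex+.109*ey),.053])
```

```text
-0.0588596436052651 0.12072905322157929
-0.08741711096459316 0.11863441775277221
off [ 0.0462 -0.0011  0.0013] dr [ 0.02 -0.01  0.01] F [ 0.1 -0.1 -0.6] pos [0.5019 0.1248 0.0519] 9.2
```

Request:
drive_tool:
  rows:
    - {"offset":[0.02,-0.003,0.001],"dr":[0,0,0]}
    - {"offset":[0.046,-0.003,0.001],"dr":[0,0,0]}
    - {"offset":[0.046,0.01,0.001],"dr":[0,0,0]}
    - {"offset":[0.046,0.025,0.001],"dr":[0,0,0]}
    - {"offset":[0.046,0.03,0.001],"dr":[0,0,0]}
    - {"offset":[0.046,0.03,0.001],"dr":[0,0,0]}

```text
t: 9.8
tool_pos: [0.504, 0.1702, 0.0197]
orientation: [-1.254, -1.133, 1.137]
ft_force: [-0.7, -0.5, 0.5]
width: -0.0
```

Run:
```python
from h import *
go([*(C-.072*ex+.109*ey),.013])
im=manip.read_camera('scene');save('s11.png',cv2.resize(im[150:290,230:400],None,fx=4.5,fy=4.2))
```

```text
off [ 0.0008  0.0067 -0.0011] dr [-0.02 -0.01 -0.01] F [-0.7 -0.5  0.5] pos [0.504  0.1702 0.0197] 9.8
```

View pics/s11.png

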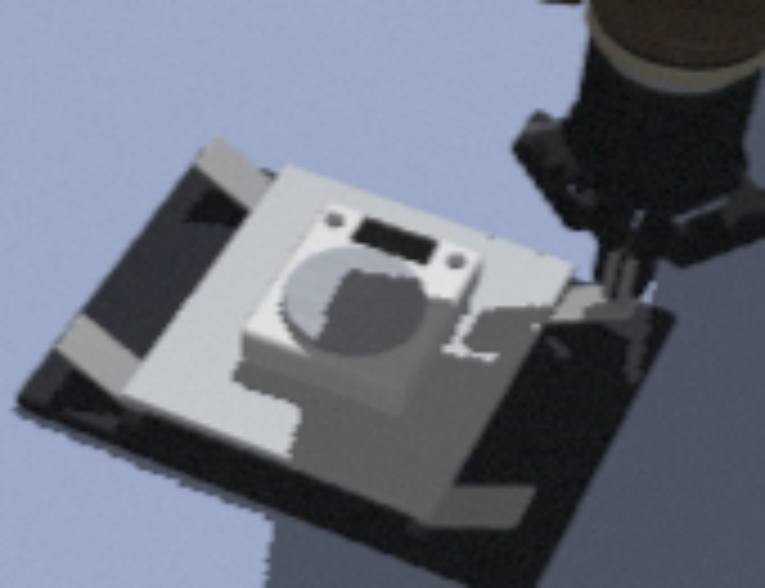

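The fingertip, at about (620,298), is over the outer half of tab 1 and just above it. I press down in small steps, watching the force.

Request:
drive_tool:
  rows:
    - {"offset":[0.001,0.003,0],"dr":[0,0,0]}
    - {"offset":[0.001,0.006,0],"dr":[0,0,0]}
    - {"offset":[0.001,0.008,0],"dr":[0,0,0]}
    - {"offset":[0.001,0.008,0],"dr":[0,0,0]}

```text
t: 10.25
tool_pos: [0.5052, 0.1718, 0.0132]
orientation: [-1.255, -1.136, 1.134]
ft_force: [1.0, -0.5, 3.9]
width: 0.0001
```

Request:
drive_tool:
  rows:
    - {"offset":[0,0.002,0],"dr":[0,0,0]}
    - {"offset":[0.001,0.004,0],"dr":[0,0,0]}
    - {"offset":[0.001,0.006,0],"dr":[0,0,0]}
    - {"offset":[0.001,0.006,0],"dr":[0,0,0]}

```text
t: 10.65
tool_pos: [0.5051, 0.1728, 0.0071]
orientation: [-1.255, -1.135, 1.135]
ft_force: [0.7, 0.4, 2.7]
width: -0.0
```

Request:
drive_tool:
  rows:
    - {"offset":[0,0.002,0],"dr":[0,0,0]}
    - {"offset":[0.001,0.004,0],"dr":[0,0,0]}
    - {"offset":[0.001,0.006,0],"dr":[0,0,0]}
    - {"offset":[0.001,0.006,0],"dr":[0,0,0]}

```text
t: 11.05
tool_pos: [0.5051, 0.1738, 0.0009]
orientation: [-1.255, -1.135, 1.135]
ft_force: [1.7, 1.3, 2.0]
width: -0.0
```

Request:
drive_tool:
  rows:
    - {"offset":[0,0.002,0],"dr":[0,0,0]}
    - {"offset":[0,0.004,0],"dr":[0,0,0]}
    - {"offset":[0,0.005,0],"dr":[0,0,0]}
    - {"offset":[0,0.005,0],"dr":[0,0,0]}

```text
t: 11.45
tool_pos: [0.505, 0.1738, -0.004]
orientation: [-1.255, -1.135, 1.135]
ft_force: [0.5, 1.4, 2.5]
width: 0.0004
```

Request:
drive_tool:
  rows:
    - {"offset":[0,0.001,0],"dr":[0,0,0]}
    - {"offset":[0,0.002,0],"dr":[0,0,0]}
    - {"offset":[0,0.002,0],"dr":[0,0,0]}

```text
t: 11.75
tool_pos: [0.505, 0.1738, -0.006]
orientation: [-1.255, -1.135, 1.135]
ft_force: [0.4, 1.6, 2.9]
width: 0.0001
```

Request:
drive_tool:
  rows:
    - {"offset":[0,0.001,0],"dr":[0,0,0]}
    - {"offset":[0,0.001,0],"dr":[0,0,0]}

```text
t: 11.95
tool_pos: [0.5051, 0.1738, -0.007]
orientation: [-1.255, -1.135, 1.135]
ft_force: [0.8, 2.2, 4.0]
width: -0.0001
```

Request:
drive_tool:
  rows:
    - {"offset":[0,0.001,0],"dr":[0,0,0]}
    - {"offset":[0,0.001,0],"dr":[0,0,0]}

```text
t: 12.15
tool_pos: [0.505, 0.1737, -0.008]
orientation: [-1.255, -1.135, 1.135]
ft_force: [1.2, 2.3, 3.4]
width: 0.0001
```

Request:
drive_tool:
  rows:
    - {"offset":[0,0.001,0],"dr":[0,0,0]}
    - {"offset":[0,0.001,0],"dr":[0,0,0]}

```text
t: 12.35
tool_pos: [0.505, 0.1737, -0.009]
orientation: [-1.255, -1.135, 1.135]
ft_force: [0.2, 1.5, 3.1]
width: -0.0003
```

Request:
drive_tool:
  rows:
    - {"offset":[0,0.001,0],"dr":[0,0,0]}
    - {"offset":[0,0.001,0],"dr":[0,0,0]}

```text
t: 12.55
tool_pos: [0.5051, 0.1737, -0.0098]
orientation: [-1.255, -1.135, 1.135]
ft_force: [-0.3, 2.6, 7.1]
width: -0.0
```

Force is rising at z ≈ −0.0098, close to the predicted flat height of −0.010. I press slightly more to seat it.

Request:
drive_tool:
  rows:
    - {"offset":[0,0.001,0],"dr":[0,0,0]}
    - {"offset":[0,0.001,0],"dr":[0,0,0]}

```text
t: 12.75
tool_pos: [0.5052, 0.1738, -0.01]
orientation: [-1.255, -1.136, 1.135]
ft_force: [-3.2, 1.7, 18.2]
width: -0.0
```

Run:
```python
from h import *
im=manip.read_camera('scene');save('s12.png',cv2.resize(im[150:290,230:400],None,fx=4.5,fy=4.2))
```

```text
(no output)
```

View pics/s12.png

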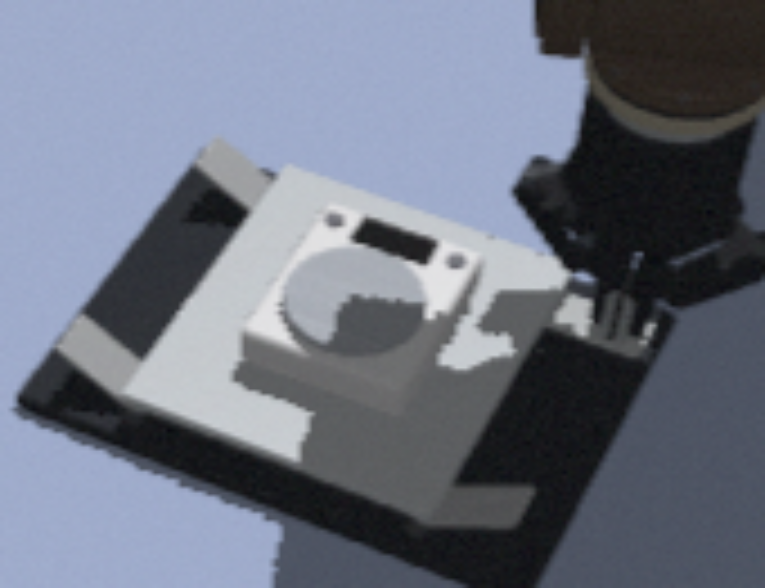

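Tab 1 lies flat on the base at about (605,335) and meets a firm stop. I retract straight up.

Request:
drive_tool:
  rows:
    - {"offset":[0,-0.005,0],"dr":[0,0,0]}
    - {"offset":[0,-0.03,0],"dr":[0,0,0]}
    - {"offset":[0,-0.08,0],"dr":[0,0,0]}
    - {"offset":[0,-0.12,0],"dr":[0,0,0]}
    - {"offset":[0,-0.16,0],"dr":[0,0,0]}
    - {"offset":[0,-0.2,0],"dr":[0,0,0]}
    - {"offset":[0,-0.2,0],"dr":[0,0,0]}

```text
t: 13.5
tool_pos: [0.5065, 0.1739, 0.1935]
orientation: [-1.259, -1.141, 1.131]
ft_force: [0.9, 0.0, -0.8]
width: -0.0002
```

Request:
drive_tool:
  rows:
    - {"offset":[0.0,0,0.04],"dr":[0,0,0]}
    - {"offset":[0.04,0,0.06],"dr":[0,0,0]}
    - {"offset":[0.08,0,0.06],"dr":[0,0,0]}
    - {"offset":[0.12,0,0.06],"dr":[0,0,0]}
    - {"offset":[0.15,0,0.06],"dr":[0,0,0]}
    - {"offset":[0.15,0,0.06],"dr":[0,0,0]}

```text
t: 14.1
tool_pos: [0.4598, 0.3314, 0.1875]
orientation: [-1.253, -1.136, 1.138]
ft_force: [0.4, -0.9, -0.2]
width: -0.0004
```

Run:
```python
from h import *
im=manip.read_camera('scene');save('s13.png',cv2.resize(im[130:310,200:440],None,fx=3.2,fy=3.2))
im=manip.read_camera('top');save('t13.png',cv2.resize(im[165:290,185:335],None,fx=4.8,fy=4.8,interpolation=cv2.INTER_CUBIC))
s=manip.get_state();print(s['t'],s['tool_pos'],s['ft_force'])
```

```text
14.2 [0.45960349 0.32875477 0.18774201] [ 0.09990695 -0.03195282  0.07605158]
```

View pics/s13.png

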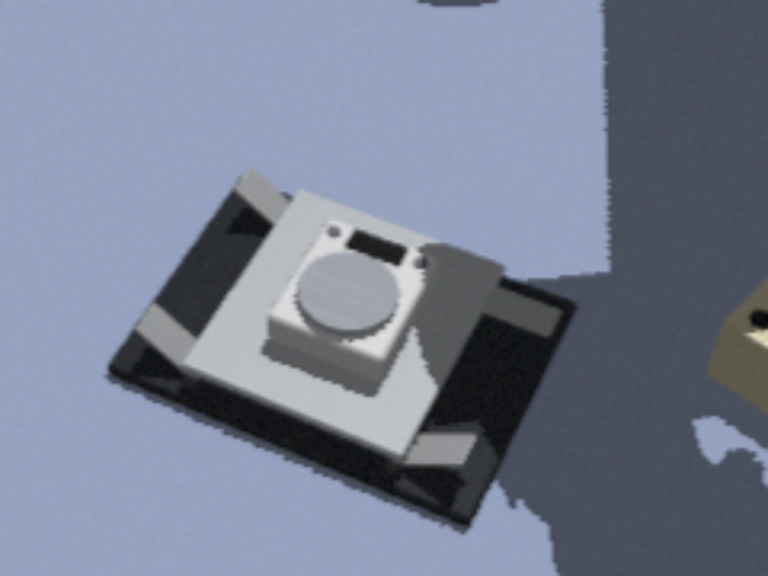

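View pics/t13.png

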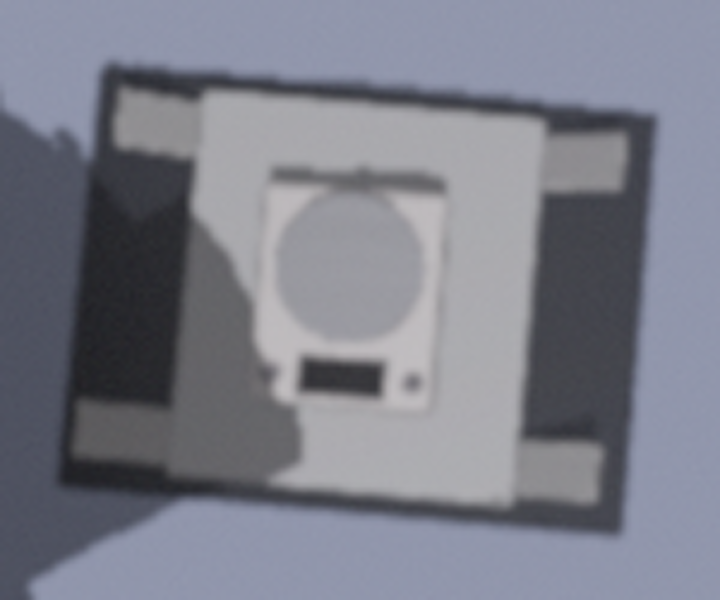

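Tab 1 is flat at (525,310) in the scene view. The other three still slope up, and the scale hasn't moved. The hand is clear, so I hand the job in.

```bash
python3 -c "
from h import *
print(manip.close_job())"
```

```text
the job is handed in; nothing more can be done
None
```

The near-left corner (corner_1) is the one that rocks, and its shim tongue (shim_1) is now pressed flat. I handed the job in at about 14 s of the 51 s allowed.

- **Finding the corner:** I pressed corner_1 first. It gave about 4 mm at roughly 1.6 N/mm, reached a stop at about 10 N, and sprang back when released. The plate and scale visibly tilted while I pressed, so I did not press the other three corners.
- **Pressing the tongue:** tab_1 moved down at 2–4 N and met a firm stop (18 N) at the height expected for flat. I then raised the hand and moved it clear.
- **Final check:** the last pictures show shim_1 flat, the other three tongues standing, and the scale where it was. Wrist force is about zero with nothing touched.
- **Disagreements:** the shut fingertips ended about 25 mm short of the stated tool point, so I went by force rather than by the stated height. The tongue moved at 2–4 N instead of the stated 5 N or so.
- **Not checked:** I did not press corner_1 again after packing it.

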